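# Roll a float to two sensor stands with the winch-tilted trough

## Robot

A 7-joint arm with a two-finger parallel gripper is mounted at the origin on the work surface. World frame = base frame: x ahead of the robot, y to its left, z up, the work surface at z = 0. Lengths are in m, angles in rad, forces in N, time in s.
With the tool pointing down it reaches from about 0.4 to 0.85 m from the base axis. Payload 10.4 kg.
Tool frame: the origin (TCP) lies midway between the tips of the shut fingers; the grasp point (between the pads) lies r.grip_point_offset behind it (r.grip_point_offset is the distance from the TCP to the grasp point, in m); z points along the fingers, y is the line along which they close (so a half turn about z gives the same grasp; the last joint's range is limited). The gripper opens to 87 mm and grips with 3 to 60 N. Pads are 19 mm wide; open, the fingers measure 117 mm over their backs; the gripper's body (75 mm by 190 mm) begins 51 mm behind the grasp point.
Start: joints at [-1.26, 0.332, -0.065, 1.46, 0.022, 1.35, -0.088], TCP at [0.205, 0.591, 0.223] pointing down, gripper open.
Joint ranges: [-2.6, 2.6], [-0.5, 2.12], [-1.47, 1.34], [0.16, 2.42], [-1.27, 4.41], [0.06, 2.06], [-2.6, 2.6]. Speed limits (rad/s): [2.22, 2.22, 2.79, 2.79, 3.14, 3.14, 3.14].

## Interface

Orientations are given as a unit quaternion [x, y, z, w].
In Python, from bench import r gives the robot as it stands.
- The arm moves only by the tool play_rows, never from a script. Its arguments are lists of equal length, an entry for each row: "claw": the closure, from 0 (fully open) to 1 (shut); "delta_pos": the shift along the tool's x, y, z scaled (see below), a list of three; "delta_rot": the turn, a rotation vector about the tool's x, y, z scaled (see below), a list of three. A call has 1 to 8 rows; each row shifts and turns the commanded pose from where the row before left it, along the tool's axes as they then stand; what a row does not reach is not made up. The controller multiplies each number of a shift by 200 mm and each number of a turn by pi rad. A row lasts 1/10 s, in which the tool goes at most 50 mm and 8.59 degrees, less where a joint would pass 70% of its speed; a pose out of reach is approached as far as the arm can. A call with a number of a shift or a turn outside -1 to 1 is refused whole. A call with a gripper value outside its range is refused whole. The fingers move at their own pace and stop on an object; "squeeze" is the grip in N (left out, the last holds). Time passes only in rows, so rows that do not move let the fingers close. It gives the time, the measured TCP pose, the force, the opening and the grip force at its end, in the units of the state.
- r.read_state(): the state, without advancing time (a new reading comes with each control period).
- r.camera(name): name is "side" or "top" or "wrist"; returns a dict with "pixels" (384x512x3 uint8, red, green, blue), "camera_matrix" (3x3 intrinsics, pixels), "cam_to_world" (4x4, takes a point from camera to world coordinates); the wrist camera has in their place "hand_eye" (4x4, takes a point from camera to tool coordinates, whose origin is the TCP and whose axes are the flange's). Camera axes: x right, y up, looking along -z (the intrinsics and any distortion apply to the point x, -y, -z); pixel columns grow to the right and rows downward; lengths in m; the calibration is good to about 2 mm. A picture is of the moment at which its call begins: read the wrist's pose just before it. There is no depth.
- r.close_job(): hands the job in; it is judged then, once.
The state is a dict: "time": time; "joint_positions": joint angles; "joint_vel": joint speeds; "joint_torque": joint torques, N m; "ee_pos": TCP position; "eef_rot": TCP orientation; "ft_force": force on the tool from outside, world axes, zero at the start; "torque": the same for the moment, N m; "width": finger opening in m; "grip_force": force on a finger pad.
Only numpy, scipy, OpenCV 4.12 (cv2) and the standard library are available. Lean on these libraries where they do the work, as an engineer would, in place of code of your own. Each camera call takes 0.05 s, during which the arm holds its last target. There are 200 camera calls.

## Task

Take the winch's crank handle and, by cranking alone, tilt the trough so that the yellow float rolls to a stop centred between the flat plates of the plate stand; keep it resting there for at least four seconds while the sensor reads, then roll it to a stop centred between the round heads of the drum stand and keep it resting there for at least three seconds. Roll it gently, never let it run against the trough's end stops, do not touch float or trough, and leave the loose things on the bench alone. Stop your program while still gripping the crank handle, with the float at rest between the round heads.

Things in the scene. Friction and masses are not known exactly. Their poses are not given: they have to be found in the camera images.
- rig: Small green cast bench winch (body 100 x 110 mm, top 115 mm up) with worm gear; fixed. Its horizontal output shaft, along rig x and 90 mm up, carries the tilting trough. Origin on the bench under the vertical crank axis; z up; x points from winch to trough, y runs along the trough. The trough's middle is at rig x = 150 mm, y = 0.
- tilt (a joint): Tilt of the trough in rad about rig x: 0.08 x crank angle. Positive raises the +y end: the float rolls to rig -y, as the handle. Its acceleration is about 6.5 m/s2 per rad of tilt, less rolling resistance worth about 0.011 rad of tilt (varies): in a level trough it coasts, slows by some 0.07 m/s2, stops and stays. Noisy reading: reckon it from the crank.
- trough: Straight flat-bottomed aluminium trough, 450 mm long along rig y, 54 mm wide inside, floor 12 mm above the shaft, side walls 25 mm high. Black end stops: inner faces 210 mm either side of the middle, so the float touches one when its centre is 170 mm from the middle. Origin at its middle on the shaft axis (90 mm above the bench); axes as the rig's at zero tilt.
- float: Yellow plastic drum-shaped float, a solid roller 80 mm in diameter and 50 mm long, about 150 g (nominal), lying loose in the trough with its axis across it. Origin at its centre, 142 mm above the bench in the level trough; its x axis is the roller's axis (along rig x), y and z turn as it rolls.
- plate_stand: Fixed stainless sensor stand straddling the trough with two upright flat plates, 30 mm wide along the trough, 8 mm thick, tops 180 mm above the bench, one on each side of the trough with 84 mm between them. Origin on the bench in the middle of its foot, under the trough's line; axes parallel to the rig's. On either side of the trough's middle.
- plate_stand_mark (a point): Point midway between the two plates at the float's centre height (142 mm above the bench): where the float's centre belongs for the first reading.
- drum_stand: Fixed stainless sensor stand like the other, but with two upright round heads 30 mm in diameter, tops 180 mm above the bench, 84 mm between them. Origin on the bench in the middle of its foot; axes parallel to the rig's. On the other side of the trough's middle.
- drum_stand_mark (a point): Point midway between the two round heads at the float's centre height (142 mm above the bench): where the float's centre belongs for the second reading.
- elbow: Loose brass pipe elbow, about 75 x 65 x 34 mm, on the bench beside the winch; leave it alone. Origin on the bench under it.
- spare_clamp: Loose stainless U-shaped sensor clamp, 72 x 30 x 38 mm, on the bench beside the winch; leave it alone. Origin at the centre of its underside.
- wrench: Loose steel wrench, 170 mm long, lying on the robot's right; leave it alone.
- screwdriver: Loose screwdriver, 190 mm long, lying on the robot's left; leave it alone.
- oil: Loose white oil bottle, 54 mm diameter, 120 mm tall, on the robot's left; leave it standing. Origin at the centre of its underside.
- weight: Loose brass weight with a knob, 50 mm diameter, 70 mm tall, on the robot's right; leave it standing. Origin at the centre of its underside.
- crank_angle (a joint): Crank angle in rad about the vertical axis at the rig's origin, counter-clockwise from above positive, stops at -1.2 and 1.2. At 0 (the start) the arm points along rig -x (to the robot) and the trough is level. Handle centre at rig (-70 cos q, -70 sin q, 165) mm. Stiff: some 0.06 Nm of friction, under 2 N at the handle; stays where it is left.
- crank: The winch's steel crank: flat arm 123 to 133 mm above the bench with an upright round handle at its end. Origin on the crank axis 115 mm above the bench, x from the handle to the axis.
- crank_handle (a point): Centre of the crank's upright round steel handle, 24 mm diameter, from 133 to 197 mm above the bench, this point 165 mm up and 70 mm from the crank axis. To be pinched from above; the fingers may slip round it as it swings.
Mind the look-alikes: they are no part of the job. Of the things shaped like the float, the yellow one is meant.

How it is judged:
On the way, in this order (a step that is already met when the one before it is completed fails the run):
1. the float rests centred between the flat plates for 4 s, the handle gripped (horizontal distance between float and plate_stand_mark below 0.015 m and linear speed of float below 0.05 m/s and contact force between the fingers and crank above 0.5 N), for 4 s.
2. the float rests centred between the round heads for 3 s, the handle gripped (horizontal distance between float and drum_stand_mark below 0.015 m and linear speed of float below 0.05 m/s and contact force between the fingers and crank above 0.5 N), for 3 s.
At the end, for the whole second after the job is handed in: The float's centre is horizontally within 15 mm of the point midway between the round heads, slower than 0.05 m/s, in the trough, and the fingers still grip the crank handle (more than 0.5 N) (all of step 2); the arm keeps its last pose, push and grip.
It fails at once if the float runs against an end stop (y of float in the frame of trough above 0.168 m or y of float in the frame of trough below -0.168 m).
It fails at once if the float rushes along faster than 0.4 m/s (linear speed of float above 0.4 m/s).
It fails at once if the float leaves the trough (height (world z) of float below 0.1 m).
It fails at once if the robot touches the float or the trough (contact force between any of the fingers, the arm and float above 0.5 N or contact force between any of the fingers, the arm and trough above 1 N).
It fails at once if a loose thing on the bench is shifted by more than 30 mm or knocked over (distance of any of elbow, spare_clamp, wrench, screwdriver, oil, weight from where it was at the start of the episode above 0.03 m or angle between any of oil, weight's own z axis and vertical above 0.5 rad).
It also fails if it takes over 51 s, if anything falls off the work surface, if the arm or the gripper's body presses on something with over 40 N, if the wrist force passes 120 N, or if a joint passes its speed limit or range.

## Working session

There is one attempt and no reset: what is moved stays moved. The work goes in short steps, Python scripts to look and compute and a tool call to move; the robot and the scene stay as the last step left them, time stands still between calls to the robot, and variables do not carry over. Pictures are saved under pics/ and viewed, at most 10 in all, crops included, and the job is handed in when it is done.

Besides the shell and the picture viewer there is one more tool, called after ">>>" as name(argument=value, ...), one argument or row to a line, values as JSON. play_rows: Moves the arm, as the interface text tells. Shifts and turns lie within -1 to 1; 1 stands for 200 mm of shift or pi rad of turn. Its arguments: {"type":"object","properties":{"claw":{"type":"array"},"delta_pos":{"type":"array"},"delta_rot":{"type":"array"},"squeeze":{"type":"number"}},"required":["claw","delta_pos","delta_rot"]}

```bash
mkdir -p pics && ls
cat > h.py <<'E'
import numpy as np,cv2
from bench import r
def shot(n,name=None):
    c=r.camera(n)
    if name: cv2.imwrite(f'pics/{name}.png',cv2.cvtColor(c['pixels'],cv2.COLOR_RGB2BGR))
    return c
def ray(c,u,v):
    K=np.array(c['camera_matrix']);T=np.array(c['cam_to_world'])
    d=np.linalg.inv(K)@[u,v,1.]; d=T[:3,:3]@np.array([d[0],-d[1],-d[2]])
    return T[:3,3],d
def onz(c,u,v,z):
    o,d=ray(c,u,v); return o+d*(z-o[2])/d[2]
def proj(c,p):
    K=np.array(c['camera_matrix']);T=np.array(c['cam_to_world'])
    q=T[:3,:3].T@(np.array(p)-T[:3,3]); q=K@np.array([q[0],-q[1],-q[2]]); return q[:2]/q[2]
E
python3 - <<'E'
from h import *
import pickle
s=r.read_state();print(s, r.grip_point_offset)
for n in('top','side'):
    c=shot(n,n+'0');print(n,c.keys(),c['camera_matrix'],c['cam_to_world']);pickle.dump(c,open(n+'0.pkl','wb'))
E
```

```text
pics
{'time': 0.0, 'joint_positions': array([-1.25957078,  0.33287541, -0.06466994,  1.46093756,  0.0216188 ,
        1.34990027, -0.08853764]), 'joint_vel': array([-6.46247014e-04,  7.44297721e-04, -4.93998375e-04,  5.78264730e-05,
        5.59549297e-04,  1.13388948e-03,  4.30844528e-04]), 'joint_torque': array([-1.56450747e-04, -6.23255324e+01,  2.47121870e-02, -3.89897096e+01,
       -6.12785085e-02,  3.99994024e-02,  1.55852977e-04]), 'ee_pos': array([0.20468978, 0.59012291, 0.22175346]), 'eef_rot': array([ 1.66159004e-01,  9.86098716e-01, -7.08798486e-04, -7.16655330e-05]), 'ft_force': array([ 0.28651371, -0.13393485, -0.21145094]), 'torque': array([-0.02988197,  0.01106513, -0.00467736]), 'grip_force': 0.0, 'width': 0.08741138215986857} 0.0187
top dict_keys(['pixels', 'camera_matrix', 'cam_to_world']) [[386.02310762   0.         252.8300884 ]
 [  0.         386.02310762 191.07302911]
 [  0.           0.           1.        ]] [[ 2.36001053e-02  9.96751423e-01 -7.70041235e-02  5.10504391e-01]
 [-9.99719308e-01  2.36904527e-02  2.59876011e-04 -3.65927707e-03]
 [ 2.08329433e-03  7.69763760e-02  9.97030740e-01  1.28255436e+00]
 [ 0.00000000e+00  0.00000000e+00  0.00000000e+00  1.00000000e+00]]
side dict_keys(['pixels', 'camera_matrix', 'cam_to_world']) [[460.1232466    0.         257.70301922]
 [  0.         460.1232466  190.9049456 ]
 [  0.           0.           1.        ]] [[ 0.89920465  0.2904765  -0.3271917  -0.00986404]
 [-0.43716151  0.62709848 -0.64469939 -1.1479362 ]
 [ 0.0179114   0.72275231  0.69087501  1.37237762]
 [ 0.          0.          0.          1.        ]]
```

```bash
python3 -c "
import cv2
for n in('top','side'):
    i=cv2.imread(f'pics/{n}0.png');cv2.imwrite(f'pics/{n}0b.png',cv2.resize(i,(800,600),interpolation=cv2.INTER_CUBIC))"
```

```text
(no output)
```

View pics/top0b.png

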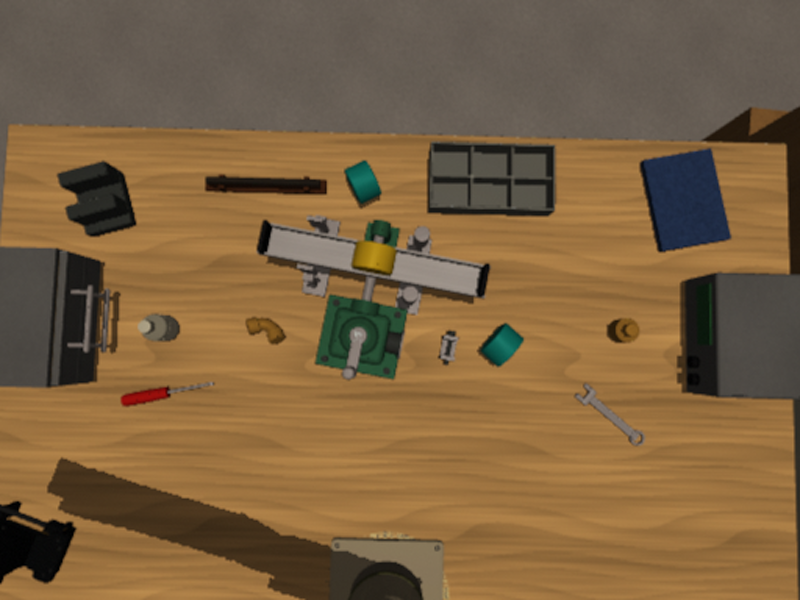

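View pics/side0b.png

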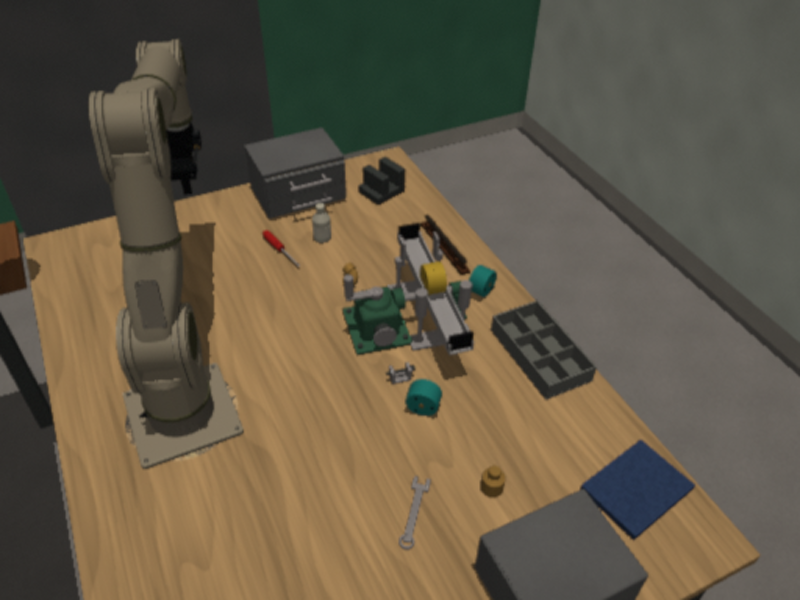

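The top view (800x600 scale) shows four float-like things: the yellow float at (374,257) in the trough, and teal rollers at (362,183) and (500,345). The yellow one is the float. For the handle, the only candidate is the upright knob at (350,374) with the crank axis at (358,337). The plate stand is at about (318,255), on the rig +y side, and the drum stand at about (415,270). I'll check this in a close crop.

```bash
python3 -c "
import cv2
i=cv2.imread('pics/top0.png')[130:250,160:320];cv2.imwrite('pics/crop1.png',cv2.resize(i,(800,600),interpolation=cv2.INTER_CUBIC))"
```

```text
(no output)
```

View pics/crop1.png

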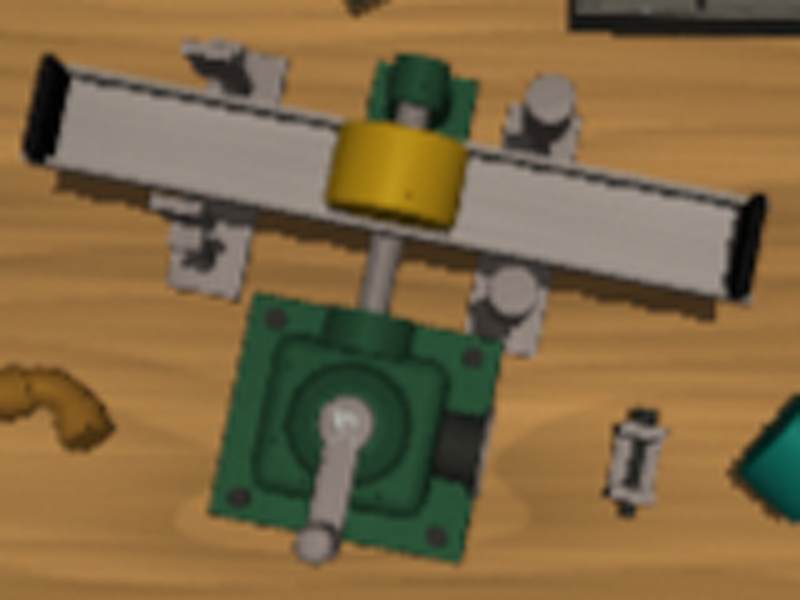

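The crop shows the yellow float at (398,173), the handle top at (316,545) and the crank axis at (345,420). Round heads are at (550,100) and (515,290), and plate tops at about (213,46) and (178,206).

```bash
cat >> h.py <<'E'
import pickle
def cyl(rad,h,z0,z1,c):
    t=np.linspace(0,2*np.pi,24); return np.array([[rad*np.cos(a),rad*np.sin(a),z] for a in t for z in(z0,z1)])+[c[0],c[1],0]
class Rig: pass
def rigw(R,p):
    c,s=np.cos(R[2]),np.sin(R[2]); p=np.array(p,float); return np.c_[R[0]+c*p[:,0]-s*p[:,1],R[1]+s*p[:,0]+c*p[:,1],p[:,2]]
def ymask(c):
    hsv=cv2.cvtColor(c['pixels'],cv2.COLOR_RGB2HSV)
    m=((hsv[...,0]>20)&(hsv[...,0]<30)&(hsv[...,1]>190)&(hsv[...,2]>70)).astype(np.uint8)
    n,l,st,ce=cv2.connectedComponentsWithStats(m); k=1+np.argmax(st[1:,4]); return (l==k),ce[k],st[k]
def floatcen(c,R,y,x=.15,tilt=0.):
    t=np.linspace(0,2*np.pi,40,endpoint=False)
    # trough-frame centre (y,0.052)
    cy=y*np.cos(tilt)-.052*np.sin(tilt); cz=.09+y*np.sin(tilt)+.052*np.cos(tilt)
    P=[[x+sx,cy+.04*np.cos(a),cz+.04*np.sin(a)] for a in t for sx in(-.025,.025)]
    q=np.array([proj(c,p) for p in rigw(R,P)],np.float32)
    m=cv2.moments(cv2.convexHull(q)); return np.array([m['m10'],m['m01']])/m['m00'],q
def floaty(c,R,tilt=0.):
    from scipy.optimize import minimize
    _,ce,st=ymask(c)
    f=lambda v:np.sum((floatcen(c,R,v[0],.15,tilt)[0]-ce)**2)
    o=minimize(f,[0.],method='Nelder-Mead'); e=floatcen(c,R,o.x[0],.15,tilt)[0]-ce
    return o.x[0],e,st
E
python3 - <<'E'
from h import *
c=pickle.load(open('top0.pkl','rb'))
g=lambda u,v,z:onz(c,160+u/5-.4,130+v/5-.4,z)
H=[g(550,99,.18),g(515,289,.18)];P=[g(213,46,.18),g(178,206,.18)]
print('heads',H,np.linalg.norm(H[0]-H[1])," plates",P,np.linalg.norm(P[0]-P[1]))
hm=(H[0]+H[1])/2;pm=(P[0]+P[1])/2
d=pm-hm;print('mids',hm,pm,'yaw',np.arctan2(d[1],d[0])-np.pi/2)
for n,p in dict(handle=g(316,542,.197),axis=g(346,420,.14)).items():print(n,p)
# rim lines
a,b=g(70,68,.127),g(750,198,.127);print('yaw rim',np.arctan2(*(a-b)[1::-1])-np.pi/2)
E1,E2=g(40,105,.127),g(748,247,.127);print('ends',E1,E2,(E1+E2)/2,np.linalg.norm(E1-E2),np.arctan2(*(E1-E2)[1::-1])-np.pi/2)
m,ce,st=ymask(c);print(ce,st)
s=pickle.load(open('side0.pkl','rb'));print(ymask(s)[1:])
E
```

```text
heads [array([ 0.71752916, -0.04953215,  0.18      ]), array([ 0.6068828 , -0.03169941,  0.18      ])] 0.11207418209798094  plates [array([0.74387109, 0.14612477, 0.18      ]), array([0.65017235, 0.16309952, 0.18      ])] 0.0952239238226176
mids [ 0.66220598 -0.04061578  0.18      ] [0.69702172 0.15461215 0.18      ] yaw -0.17647859315033254
handle [0.46089161 0.07683041 0.197     ]
axis [0.53031559 0.06545451 0.14      ]
yaw rim -0.16673395091259757
ends [0.71640588 0.25672892 0.127     ] [ 0.64022917 -0.17275916  0.127     ] [0.67831752 0.04198488 0.127     ] 0.4361913573623549 -0.17554072977577628
[239.20512821 163.76689977] [226 154  27  21 429]
(array([275.65517241, 183.03448276]), array([272, 179,   9,   8,  29], dtype=int32))
```

>>> play_rows(
  claw=[0,0,0,0,0,0,0,0],
  delta_pos=[
    [0,0,-0.05],
    [0,0,-0.05],
    [-0.12,-0.16,0],
    [-0.12,-0.16,0],
    [-0.12,-0.16,0],
    [-0.12,-0.16,0],
    [-0.12,-0.16,0],
    [-0.12,-0.16,0],
  ],
  delta_rot=[
    [0,0,-0.0255],
    [0,0,-0.0255],
    [0,0,0],
    [0,0,0],
    [0,0,0],
    [0,0,0],
    [0,0,0],
    [0,0,0],
  ],
  squeeze=15,
)

```text
time: 0.9
ee_pos: [0.3139, 0.3748, 0.2423]
eef_rot: [0.087, 0.996, -0.0, -0.0]
ft_force: [1.0, -0.8, -0.2]
width: 0.0868
grip_force: 0.0
```

```bash
cat >> h.py <<'E'
RIG=np.array([.5305,.0652,-.1735])
def todelta(pos_w,s=None):
    from scipy.spatial.transform import Rotation as Q
    s=s or r.read_state(); M=Q.from_quat(s['eef_rot']).as_matrix()
    yaw=np.arctan2(M[1,1],M[0,1])-np.pi/2
    print('t',s['time'],'pos',s['ee_pos'].round(4),'yaw',yaw.round(4),'z',M[:,2].round(3))
    return M.T@(np.array(pos_w)-s['ee_pos'])/.2
E
python3 - <<'E'
from h import *
c=pickle.load(open('top0.pkl','rb'))
print(floaty(c,RIG))
H=rigw(RIG,[[-.07,0,.165]])[0];print(H,todelta([H[0],H[1],.24]))
E
```

```text
(np.float64(-0.000625), array([-0.02160291,  0.08468517]), array([226, 154,  27,  21, 429], dtype=int32))
t 0.9 pos [0.3139 0.3748 0.2423] yaw -0.1736 z [-0. -0. -1.]
[0.46155094 0.07728416 0.165     ] [-0.9842479  -1.33768501  0.01147643]
```

>>> play_rows(
  claw=[0,0,0,0,0,0,0,0],
  delta_pos=[
    [-0.14,-0.19,0],
    [-0.14,-0.19,0],
    [-0.14,-0.19,0],
    [-0.14,-0.19,0],
    [-0.14,-0.19,0],
    [-0.14,-0.19,0],
    [-0.144,-0.197,0],
    [0,0,0],
  ],
  delta_rot=[
    [0,0,0],
    [0,0,0],
    [0,0,0],
    [0,0,0],
    [0,0,0],
    [0,0,0],
    [0,0,0],
    [0,0,0],
  ],
)

```text
time: 1.7
ee_pos: [0.4629, 0.0727, 0.2426]
eef_rot: [0.091, 0.996, -0.001, 0.0]
ft_force: [-0.2, 0.8, -0.5]
width: 0.0869
grip_force: 0.0
```

Run:
```python
from h import *
s=r.read_state()
H=rigw(RIG,[[-.07,0,.165]])[0];print(todelta([H[0],H[1],.15],s))
c=shot('wrist','wrist1');T=np.array(c['hand_eye'])
from scipy.spatial.transform import Rotation as Q
W=np.eye(4);W[:3,:3]=Q.from_quat(s['eef_rot']).as_matrix();W[:3,3]=s['ee_pos']
c['cam_to_world']=W@T;pickle.dump(c,open('w1.pkl','wb'))
i=cv2.imread('pics/wrist1.png')
p=proj(c,[H[0],H[1],.197]);print(p);cv2.circle(i,tuple(int(a) for a in p),4,(0,0,255),1)
cv2.imwrite('pics/wrist1m.png',i)
```

```text
t 1.7 pos [0.4629 0.0727 0.2426] yaw -0.1827 z [ 0.001 -0.001 -1.   ]
[0.01124374 0.02205056 0.46281338]
[261.76898192 201.05306814]
```

View pics/wrist1m.png

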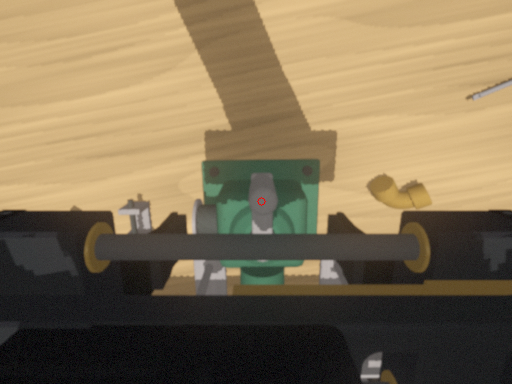

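The wrist view shows the handle at about (262,200), right where the fit predicts it (262,201), and central between the fingers. Descending.

>>> play_rows(
  claw=[0,0,0,0,0],
  delta_pos=[
    [0,0,0.1],
    [0,0,0.12],
    [0,0,0.12],
    [0,0,0.12],
    [0,0,0],
  ],
  delta_rot=[
    [0,0,0],
    [0,0,0],
    [0,0,0],
    [0,0,0],
    [0,0,0],
  ],
)

```text
time: 2.25
ee_pos: [0.4587, 0.0797, 0.1477]
eef_rot: [0.086, 0.996, -0.001, -0.003]
ft_force: [-0.6, -0.7, 1.1]
width: 0.0871
grip_force: 0.0
```

Run:
```python
from h import *
s=r.read_state()
H=rigw(RIG,[[-.07,0,.165]])[0];print(todelta([H[0],H[1],.15],s),s['ft_force'])
```

```text
t 2.25 pos [0.4587 0.0797 0.1477] yaw -0.1719 z [-0.005 -0.002 -1.   ]
[-0.01592519 -0.00947442 -0.01136525] [-0.55499888 -0.67631822  1.05379905]
```

>>> play_rows(
  claw=[0.3,0.6,0.9,1,1,1,1],
  delta_pos=[
    [0,0,0],
    [0,0,0],
    [0,0,0],
    [0,0,0],
    [0,0,0],
    [0,0,0],
    [0,0,0],
  ],
  delta_rot=[
    [0,0,0],
    [0,0,0],
    [0,0,0],
    [0,0,0],
    [0,0,0],
    [0,0,0],
    [0,0,0],
  ],
  squeeze=15,
)

```text
time: 2.95
ee_pos: [0.4611, 0.0792, 0.1506]
eef_rot: [0.087, 0.996, 0.0, 0.0]
ft_force: [0.4, -0.8, 0.6]
width: 0.039
grip_force: 0.0
```

```bash
cat >> h.py <<'E'
def crankq(s):
    # crank angle from TCP
    d=s['ee_pos'][:2]-RIG[:2];c,sn=np.cos(RIG[2]),np.sin(RIG[2]);x=c*d[0]+sn*d[1];y=-sn*d[0]+c*d[1]
    return np.arctan2(-y,-x),np.hypot(x,y)
def look(n=1):
    for k in range(n):
        s=r.read_state();q,rad=crankq(s);c=shot('top');y,e,st=floaty(c,RIG,.08*q)
        print('t %.2f q %.3f rad %.4f y %.4f'%(s['time'],q,rad,y),e.round(2),st,'F',s['ft_force'].round(1),'grip',round(float(s['grip_force']),1),'w',round(float(s['width']),4))
E
python3 - <<'E'
from h import *
look(2)
s=r.read_state();print(todelta(rigw(RIG,[[-.07,0,.15]])[0],s))
# marks in rig y
for p in ([.66220598,-.04061578],[.69702172,.15461215]):
    d=np.array(p)-RIG[:2];c,sn=np.cos(RIG[2]),np.sin(RIG[2]);print(c*d[0]+sn*d[1],-sn*d[0]+c*d[1])
E
```

```text
t 2.95 q -0.025 rad 0.0708 y -0.0008 [-0.01  0.03] [226 154  27  21 430] F [ 0.4 -0.8  0.6] grip 0.0 w 0.039
t 3.00 q -0.025 rad 0.0708 y -0.0006 [-0.01  0.06] [226 154  27  21 433] F [-0.5  0.   0.1] grip 0.0 w 0.0349
t 3.05 pos [0.4611 0.0792 0.1505] yaw -0.1736 z [-0.  0. -1.]
[-0.00395691 -0.00884574  0.00260156]
0.14799569284968855 -0.08149060904613144
0.1485863660005235 0.11681655549681033
```

>>> play_rows(
  claw=[1,1,1,1,1,1,1,1],
  delta_pos=[
    [0,0,0],
    [0,0,0],
    [0,0,0],
    [0,0,0],
    [-0.0017,0.035,0],
    [-0.0052,0.0346,0],
    [-0.0087,0.0339,0],
    [-0.012,0.0329,0],
  ],
  delta_rot=[
    [0,0,0],
    [0,0,0],
    [0,0,0],
    [0,0,0],
    [0,0,0],
    [0,0,0],
    [0,0,0],
    [0,0,0],
  ],
)

```text
time: 3.85
ee_pos: [0.4705, 0.1046, 0.1501]
eef_rot: [0.087, 0.996, -0.001, -0.001]
ft_force: [-4.3, -3.2, 1.1]
width: 0.0233
grip_force: 15.0
```

Run:
```python
from h import *
look(2)
```

```text
t 3.85 q -0.407 rad 0.0718 y 0.0014 [-0.03  0.13] [225 154  27  21 434] F [-4.3 -3.2  1.1] grip 15.0 w 0.0233
t 3.90 q -0.425 rad 0.0719 y 0.0026 [-0.01  0.06] [224 154  28  21 431] F [-1.9 -1.8 -1.1] grip 15.0 w 0.0238
```

>>> play_rows(
  claw=[1,1,1,1,1,1,1],
  delta_pos=[
    [0,0,0],
    [0,0,0],
    [0,0,0],
    [0.012,-0.0329,0],
    [0.0087,-0.0339,0],
    [0.0052,-0.0346,0],
    [0.0017,-0.035,0],
  ],
  delta_rot=[
    [0,0,0],
    [0,0,0],
    [0,0,0],
    [0,0,0],
    [0,0,0],
    [0,0,0],
    [0,0,0],
  ],
)

```text
time: 4.65
ee_pos: [0.4603, 0.0805, 0.1506]
eef_rot: [0.086, 0.996, 0.001, -0.0]
ft_force: [-2.9, 6.6, -3.4]
width: 0.0233
grip_force: 15.0
```

Run:
```python
from h import *
look(3)
```

```text
t 4.65 q -0.041 rad 0.0718 y 0.0642 [ 0.02 -0.08] [204 150  28  21 431] F [-2.9  6.6 -3.4] grip 15.0 w 0.0233
t 4.70 q -0.021 rad 0.0716 y 0.0691 [ 0.02 -0.1 ] [203 150  27  21 425] F [-4.8  3.6 -2.7] grip 15.0 w 0.0234
t 4.75 q -0.023 rad 0.0716 y 0.0745 [-0.   -0.05] [201 149  28  22 428] F [-5.   3.  -1.1] grip 15.0 w 0.0234
```

>>> play_rows(
  claw=[1,1,1,1,1],
  delta_pos=[
    [-0.001,-0.026,0],
    [-0.003,-0.026,0],
    [0,0,0],
    [0,0,0],
    [0,0,0],
  ],
  delta_rot=[
    [0,0,0],
    [0,0,0],
    [0,0,0],
    [0,0,0],
    [0,0,0],
  ],
)

```text
time: 5.3
ee_pos: [0.4598, 0.069, 0.1507]
eef_rot: [0.087, 0.996, 0.0, -0.0]
ft_force: [-4.8, 1.7, 1.7]
width: 0.0236
grip_force: 15.0
```

Run:
```python
from h import *
look(3)
```

```text
t 5.30 q 0.120 rad 0.0708 y 0.1120 [0.   0.02] [189 147  28  21 434] F [-4.8  1.7  1.7] grip 15.0 w 0.0236
t 5.35 q 0.121 rad 0.0708 y 0.1136 [ 0.   -0.02] [188 147  28  21 432] F [-4.8  2.1  1.9] grip 15.0 w 0.0234
t 5.40 q 0.120 rad 0.0708 y 0.1146 [ 0.01 -0.04] [188 147  28  21 435] F [-5.4  1.9  2.2] grip 15.0 w 0.0236
```

>>> play_rows(
  claw=[1,1,1,1],
  delta_pos=[
    [0,0,0],
    [0.003,0.026,0],
    [0.001,0.026,0],
    [0,0,0],
  ],
  delta_rot=[
    [0,0,0],
    [0,0,0],
    [0,0,0],
    [0,0,0],
  ],
)

```text
time: 5.85
ee_pos: [0.461, 0.0787, 0.1506]
eef_rot: [0.087, 0.996, -0.0, -0.0]
ft_force: [-4.6, -1.6, 1.1]
width: 0.0236
grip_force: 15.0
```

Run:
```python
from h import *
look(2)
c=shot('top','top2');print(r.read_state()['time'])
i=cv2.imread('pics/top2.png')
i=cv2.resize(i[125:205,165:265],(800,640),interpolation=cv2.INTER_CUBIC)[:600]
c2=shot('side','side2')
# expected plate-top corners for stand at rig y=.117
for y in(.117,-.0815):
  for sx in(-.05,-.042,.042,.05):
    for sy in(-.015,.015):
      p=(proj(c,rigw(RIG,[[.15+sx,y+sy,.18]])[0])-[164.5,124.5])*8
      cv2.circle(i,tuple(int(a) for a in p),3,(0,0,255),-1)
cv2.imwrite('pics/c2.png',i)
```

```text
t 5.85 q -0.018 rad 0.0708 y 0.1156 [ 0.01 -0.05] [187 147  28  21 436] F [-4.6 -1.6  1.1] grip 15.0 w 0.0236
t 5.90 q -0.017 rad 0.0708 y 0.1158 [-0.   -0.04] [187 147  28  21 434] F [-4.9 -1.2  1.8] grip 15.0 w 0.0236
6.0
```

View pics/c2.png

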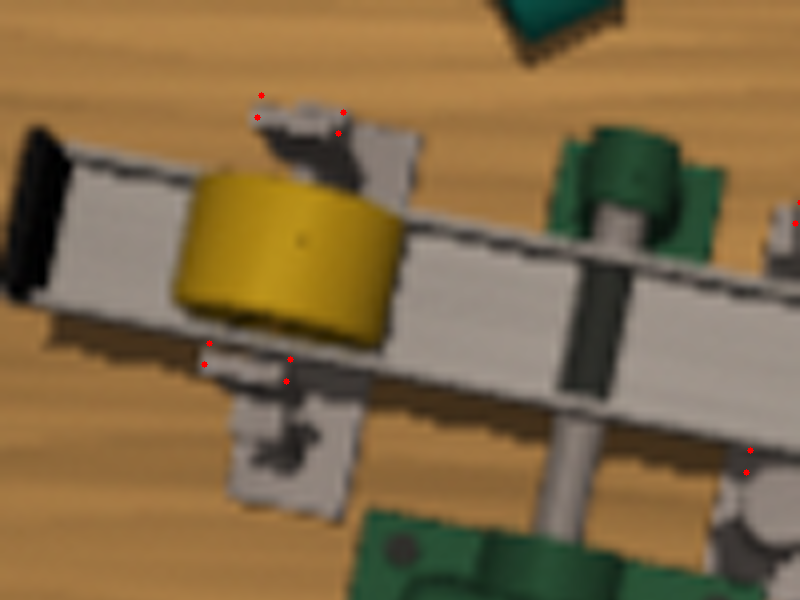

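The float rests at rig y = 0.116, and the predicted plate corners (204–343, 95–380 in the crop) sit on the plates, so it is centred within about 2 mm. Holding.

>>> play_rows(
  claw=[1,1,1,1,1,1,1,1],
  delta_pos=[
    [0,0,0],
    [0,0,0],
    [0,0,0],
    [0,0,0],
    [0,0,0],
    [0,0,0],
    [0,0,0],
    [0,0,0],
  ],
  delta_rot=[
    [0,0,0],
    [0,0,0],
    [0,0,0],
    [0,0,0],
    [0,0,0],
    [0,0,0],
    [0,0,0],
    [0,0,0],
  ],
)

```text
time: 6.85
ee_pos: [0.461, 0.0787, 0.1506]
eef_rot: [0.087, 0.996, -0.0, -0.0]
ft_force: [-4.4, -2.3, 1.3]
width: 0.0234
grip_force: 15.0
```

>>> play_rows(
  claw=[1,1,1,1,1,1,1,1],
  delta_pos=[
    [0,0,0],
    [0,0,0],
    [0,0,0],
    [0,0,0],
    [0,0,0],
    [0,0,0],
    [0,0,0],
    [0,0,0],
  ],
  delta_rot=[
    [0,0,0],
    [0,0,0],
    [0,0,0],
    [0,0,0],
    [0,0,0],
    [0,0,0],
    [0,0,0],
    [0,0,0],
  ],
)

```text
time: 7.65
ee_pos: [0.461, 0.0786, 0.1506]
eef_rot: [0.087, 0.996, -0.0, -0.0]
ft_force: [-4.7, -1.5, 0.7]
width: 0.0235
grip_force: 15.0
```

>>> play_rows(
  claw=[1,1,1,1,1,1,1,1],
  delta_pos=[
    [0,0,0],
    [0,0,0],
    [0,0,0],
    [0,0,0],
    [0,0,0],
    [0,0,0],
    [0,0,0],
    [0,0,0],
  ],
  delta_rot=[
    [0,0,0],
    [0,0,0],
    [0,0,0],
    [0,0,0],
    [0,0,0],
    [0,0,0],
    [0,0,0],
    [0,0,0],
  ],
)

```text
time: 8.45
ee_pos: [0.461, 0.0786, 0.1506]
eef_rot: [0.087, 0.996, -0.0, -0.0]
ft_force: [-4.4, -2.1, 1.5]
width: 0.0238
grip_force: 15.0
```

>>> play_rows(
  claw=[1,1,1,1,1,1,1,1],
  delta_pos=[
    [0,0,0],
    [0,0,0],
    [0,0,0],
    [0,0,0],
    [0,0,0],
    [0,0,0],
    [0,0,0],
    [0,0,0],
  ],
  delta_rot=[
    [0,0,0],
    [0,0,0],
    [0,0,0],
    [0,0,0],
    [0,0,0],
    [0,0,0],
    [0,0,0],
    [0,0,0],
  ],
)

```text
time: 9.25
ee_pos: [0.461, 0.0786, 0.1506]
eef_rot: [0.087, 0.996, -0.0, -0.0]
ft_force: [-4.0, -2.2, 1.4]
width: 0.0238
grip_force: 15.0
```

>>> play_rows(
  claw=[1,1,1,1,1,1,1,1],
  delta_pos=[
    [0,0,0],
    [0,0,0],
    [0,0,0],
    [0,0,0],
    [0,0,0],
    [0,0,0],
    [0,0,0],
    [0,0,0],
  ],
  delta_rot=[
    [0,0,0],
    [0,0,0],
    [0,0,0],
    [0,0,0],
    [0,0,0],
    [0,0,0],
    [0,0,0],
    [0,0,0],
  ],
)

```text
time: 10.05
ee_pos: [0.461, 0.0786, 0.1506]
eef_rot: [0.087, 0.996, -0.0, -0.0]
ft_force: [-4.2, -1.5, 1.7]
width: 0.0236
grip_force: 15.0
```

>>> play_rows(
  claw=[1,1,1,1,1,1,1,1],
  delta_pos=[
    [0,0,0],
    [0,0,0],
    [0,0,0],
    [0,0,0],
    [0,0,0],
    [0,0,0],
    [0,0,0],
    [0,0,0],
  ],
  delta_rot=[
    [0,0,0],
    [0,0,0],
    [0,0,0],
    [0,0,0],
    [0,0,0],
    [0,0,0],
    [0,0,0],
    [0,0,0],
  ],
)

```text
time: 10.85
ee_pos: [0.461, 0.0786, 0.1506]
eef_rot: [0.087, 0.996, -0.0, -0.0]
ft_force: [-4.8, -2.5, 1.7]
width: 0.0235
grip_force: 15.0
```

Run:
```python
from h import *
look(1)
```

```text
t 10.85 q -0.017 rad 0.0708 y 0.1156 [ 0.01 -0.05] [187 147  28  21 436] F [-4.8 -2.5  1.7] grip 15.0 w 0.0235
```

>>> play_rows(
  claw=[1,1,1,1,1,1,1,1],
  delta_pos=[
    [-0.0017,-0.035,0],
    [-0.0052,-0.0346,0],
    [-0.0087,-0.0339,0],
    [-0.012,-0.0329,0],
    [0,0,0],
    [0,0,0],
    [0,0,0],
    [0,0,0],
  ],
  delta_rot=[
    [0,0,0],
    [0,0,0],
    [0,0,0],
    [0,0,0],
    [0,0,0],
    [0,0,0],
    [0,0,0],
    [0,0,0],
  ],
)

```text
time: 11.7
ee_pos: [0.4622, 0.0515, 0.1508]
eef_rot: [0.087, 0.996, 0.0, 0.0]
ft_force: [-1.7, 2.3, 2.9]
width: 0.0237
grip_force: 15.0
```

Run:
```python
from h import *
look(2)
```

```text
t 11.70 q 0.371 rad 0.0697 y 0.0981 [ 0.02 -0.03] [193 148  28  21 431] F [-1.7  2.3  2.9] grip 15.0 w 0.0237
t 11.75 q 0.371 rad 0.0697 y 0.0948 [ 0.01 -0.05] [195 148  28  21 434] F [-1.8  0.1  2.1] grip 15.0 w 0.0236
```

>>> play_rows(
  claw=[1,1,1,1,1,1,1],
  delta_pos=[
    [0,0,0],
    [0,0,0],
    [0,0,0],
    [0.012,0.0329,0],
    [0.0087,0.0339,0],
    [0.0052,0.0346,0],
    [0.0017,0.035,0],
  ],
  delta_rot=[
    [0,0,0],
    [0,0,0],
    [0,0,0],
    [0,0,0],
    [0,0,0],
    [0,0,0],
    [0,0,0],
  ],
)

```text
time: 12.5
ee_pos: [0.4601, 0.0782, 0.1501]
eef_rot: [0.088, 0.996, -0.001, -0.001]
ft_force: [-5.5, -4.9, 4.2]
width: 0.0239
grip_force: 15.0
```

Run:
```python
from h import *
look(3)
```

```text
t 12.50 q -0.009 rad 0.0716 y 0.0114 [-0.   -0.01] [222 154  27  21 426] F [-5.5 -4.9  4.2] grip 15.0 w 0.0239
t 12.55 q -0.027 rad 0.0717 y 0.0053 [-0.01  0.09] [224 154  27  21 430] F [-3.7 -2.8  3.9] grip 15.0 w 0.0238
t 12.60 q -0.024 rad 0.0717 y -0.0004 [-0.    0.02] [226 154  27  21 428] F [-4.5 -1.2  4.8] grip 15.0 w 0.0236
```

>>> play_rows(
  claw=[1,1,1,1,1,1],
  delta_pos=[
    [0,0,0],
    [0,0,0],
    [0,0,0],
    [0,0,0],
    [0,0,0],
    [0,0,0],
  ],
  delta_rot=[
    [0,0,0],
    [0,0,0],
    [0,0,0],
    [0,0,0],
    [0,0,0],
    [0,0,0],
  ],
)

```text
time: 13.25
ee_pos: [0.4602, 0.079, 0.1501]
eef_rot: [0.087, 0.996, -0.0, -0.001]
ft_force: [-5.0, 0.2, 2.0]
width: 0.0236
grip_force: 15.0
```

Run:
```python
from h import *
look(3)
```

```text
t 13.25 q -0.020 rad 0.0716 y -0.0545 [-0.    0.05] [243 158  28  21 436] F [-5.   0.2  2. ] grip 15.0 w 0.0236
t 13.30 q -0.020 rad 0.0716 y -0.0569 [-0.01  0.05] [244 158  28  21 430] F [-5.4 -0.4  2.9] grip 15.0 w 0.0235
t 13.35 q -0.020 rad 0.0716 y -0.0597 [-0.02  0.09] [245 158  28  21 428] F [-5.3  0.9  3.8] grip 15.0 w 0.0237
```

>>> play_rows(
  claw=[1,1,1,1,1,1,1,1],
  delta_pos=[
    [0,-0.0175,0],
    [0,0,0],
    [0,0,0],
    [0,0,0],
    [0,0,0],
    [0,0,0],
    [0,0,0],
    [0,0,0],
  ],
  delta_rot=[
    [0,0,0],
    [0,0,0],
    [0,0,0],
    [0,0,0],
    [0,0,0],
    [0,0,0],
    [0,0,0],
    [0,0,0],
  ],
)

```text
time: 14.2
ee_pos: [0.4598, 0.0761, 0.1501]
eef_rot: [0.086, 0.996, 0.0, -0.001]
ft_force: [-3.3, 2.8, 0.5]
width: 0.0237
grip_force: 15.0
```

Run:
```python
from h import *
look(2)
```

```text
t 14.20 q 0.021 rad 0.0715 y -0.0761 [-0.01  0.05] [251 159  27  21 430] F [-3.3  2.8  0.5] grip 15.0 w 0.0237
t 14.25 q 0.021 rad 0.0715 y -0.0761 [-0.01  0.05] [251 159  27  21 430] F [-4.5  2.5  0.6] grip 15.0 w 0.0236
```

>>> play_rows(
  claw=[1,1,1,1,1,1,1,1],
  delta_pos=[
    [0,0,0],
    [0,0,0],
    [0,0,0],
    [0,0,0],
    [0,0,0],
    [0,0,0],
    [0,0,0],
    [0,0,0],
  ],
  delta_rot=[
    [0,0,0],
    [0,0,0],
    [0,0,0],
    [0,0,0],
    [0,0,0],
    [0,0,0],
    [0,0,0],
    [0,0,0],
  ],
)

```text
time: 15.1
ee_pos: [0.4598, 0.0761, 0.1501]
eef_rot: [0.086, 0.996, 0.0, -0.001]
ft_force: [-3.2, 2.5, 0.3]
width: 0.0236
grip_force: 15.0
```

Run:
```python
from h import *
look(1)
c=shot('top','top3');i=cv2.imread('pics/top3.png')
i=cv2.resize(i[135:210,220:320],(800,600),interpolation=cv2.INTER_CUBIC)
for sx in(-.057,.057):
  for a in np.linspace(0,6.28,13):
    p=(proj(c,rigw(RIG,[[.15+sx+.015*np.cos(a),-.0815+.015*np.sin(a),.18]])[0])-[219.5,134.5])*8
    cv2.circle(i,tuple(int(v) for v in p),2,(0,0,255),-1)
cv2.imwrite('pics/c3.png',i)
```

```text
t 15.10 q 0.021 rad 0.0715 y -0.0763 [0.   0.01] [251 160  27  20 431] F [-3.2  2.5  0.3] grip 15.0 w 0.0236
```

View pics/c3.png

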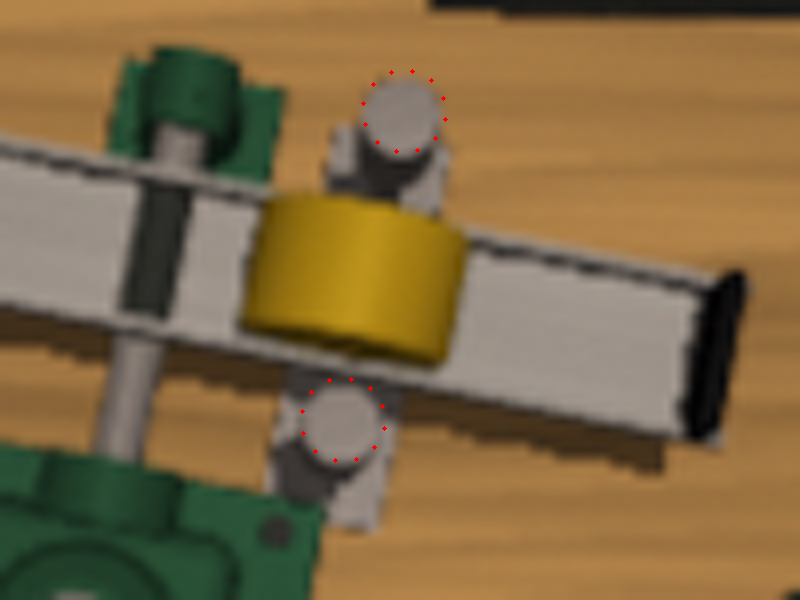

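The float is at rest at rig y = -0.076, and the predicted head circles at (404,112) and (343,420) sit on the round heads (mark about -0.081). That leaves it about 5 mm off centre, inside the 15 mm tolerance. Holding.

>>> play_rows(
  claw=[1,1,1,1,1,1,1,1],
  delta_pos=[
    [0,0,0],
    [0,0,0],
    [0,0,0],
    [0,0,0],
    [0,0,0],
    [0,0,0],
    [0,0,0],
    [0,0,0],
  ],
  delta_rot=[
    [0,0,0],
    [0,0,0],
    [0,0,0],
    [0,0,0],
    [0,0,0],
    [0,0,0],
    [0,0,0],
    [0,0,0],
  ],
)

```text
time: 16.0
ee_pos: [0.4598, 0.0761, 0.1501]
eef_rot: [0.086, 0.996, 0.0, -0.001]
ft_force: [-4.2, 2.7, -0.3]
width: 0.0234
grip_force: 15.0
```

>>> play_rows(
  claw=[1,1,1,1,1,1,1,1],
  delta_pos=[
    [0,0,0],
    [0,0,0],
    [0,0,0],
    [0,0,0],
    [0,0,0],
    [0,0,0],
    [0,0,0],
    [0,0,0],
  ],
  delta_rot=[
    [0,0,0],
    [0,0,0],
    [0,0,0],
    [0,0,0],
    [0,0,0],
    [0,0,0],
    [0,0,0],
    [0,0,0],
  ],
)

```text
time: 16.8
ee_pos: [0.4598, 0.0761, 0.1501]
eef_rot: [0.086, 0.996, 0.0, -0.001]
ft_force: [-5.9, 3.9, -0.1]
width: 0.0232
grip_force: 15.0
```

>>> play_rows(
  claw=[1,1,1,1,1,1,1,1],
  delta_pos=[
    [0,0,0],
    [0,0,0],
    [0,0,0],
    [0,0,0],
    [0,0,0],
    [0,0,0],
    [0,0,0],
    [0,0,0],
  ],
  delta_rot=[
    [0,0,0],
    [0,0,0],
    [0,0,0],
    [0,0,0],
    [0,0,0],
    [0,0,0],
    [0,0,0],
    [0,0,0],
  ],
)

```text
time: 17.6
ee_pos: [0.4598, 0.0761, 0.1501]
eef_rot: [0.086, 0.996, 0.0, -0.001]
ft_force: [-4.4, 3.2, 0.3]
width: 0.0234
grip_force: 15.0
```

>>> play_rows(
  claw=[1,1,1,1,1,1,1,1],
  delta_pos=[
    [0,0,0],
    [0,0,0],
    [0,0,0],
    [0,0,0],
    [0,0,0],
    [0,0,0],
    [0,0,0],
    [0,0,0],
  ],
  delta_rot=[
    [0,0,0],
    [0,0,0],
    [0,0,0],
    [0,0,0],
    [0,0,0],
    [0,0,0],
    [0,0,0],
    [0,0,0],
  ],
)

```text
time: 18.4
ee_pos: [0.4598, 0.0761, 0.1501]
eef_rot: [0.086, 0.996, 0.0, -0.001]
ft_force: [-4.2, 2.3, 0.3]
width: 0.0233
grip_force: 15.0
```

Run:
```python
from h import *
look(1)
print(r.close_job())
```

```text
t 18.40 q 0.020 rad 0.0715 y -0.0760 [-0.02  0.07] [251 159  27  21 431] F [-4.2  2.3  0.3] grip 15.0 w 0.0233
the job is handed in; nothing more can be done
None
```

I handed the job in at 18.5 s of the 51 s allowed; by my camera measurements the float rested about 1 mm off centre between the flat plates for about 5 s, then about 5 mm off between the round heads for over 4 s, with the crank handle still gripped at 15 N (no verdict was returned).

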